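# Lay out the lacquer bench for the next piece

## Task

Lay out the bench for the next piece: stand the open black box in the middle of the round banding wheel and put its knobbed lid on it. Make a row across the bench with the water cup midway between the wheel and the white palette, and the grey whetstone on the wheel's other side, level with its middle, long side pointing straight away from you, 30 mm clear of the wheel's edge; then stand the amber jar directly behind the palette (on the side away from you), 30 mm clear of its far edge. Set everything upright and let go, and do not shift the graver, the pumice or the brass weight.

Things in the scene. Friction and masses are not known exactly. Their poses are not given: they have to be found in the camera images.
- wheel: Banding wheel: a grey metal turntable, round, 100 mm across and 28 mm high to its flat top, with thin dark rings; it is fixed and does not turn. Origin: centre of its underside, on the bench (z = 0); its x axis points straight away from the robot, y to the robot's left.
- palette: White porcelain palette, a slab 60 mm (x) by 90 mm (y) by 12 mm high with six coloured wells; fixed. Origin: centre of its underside, on the bench; its x axis points away from the robot (to within 0.1 rad), y to the left. It lies 225 to 250 mm to the left or to the right of the wheel, centre to centre.
- box: Black lacquer box without its lid: an open round box 64 mm across and 36 mm high outside, upright, wall 4 mm (opening 56 mm across), floor 5 mm thick, a thin brass line round it. Origin: centre of its underside. About 90 g. Grip it across the outside.
- lid: The box's lid, black with a brass knob, right way up: disc 64 mm across, 7 mm thick; under it a spigot 48 mm across, 5 mm deep, that drops into the box's opening with 4 mm play all round; on it a knob 16 mm across, 20 mm tall. Origin: centre of the spigot's underside; disc 5 to 12 mm, knob 12 to 32 mm above it. Seated, its origin is 31 mm above the box's. About 50 g.
- stone: Grey whetstone block 110 mm (x) by 40 mm (y) by 24 mm (z), lying flat. Origin: centre of its underside; x along its length. At the start its length points away from the robot to within 0.3 rad. About 260 g.
- cup: White porcelain water cup, empty, round, open at the top, no handle, 56 mm across at the rim, a little narrower at the foot, 55 mm high, wall 4 mm. Origin: centre of its underside. About 120 g.
- jar: Small closed amber glass jar with a black cap, 42 mm across and 56 mm high. Origin: centre of its underside. About 100 g.
- graver: Bystander: a graver lying flat at the robot's left, 16 mm wide, 14 mm high and about 155 mm long, wooden handle towards the robot and thin steel shaft away from it. Origin: on its underside, about the middle of its length; x along the shaft.
- pumice: Bystander: a small light grey pumice block 32 by 22 by 18 mm high, nearest the robot, a little to its left. Origin: centre of its underside.
- weight: Bystander: a small round brass weight 32 mm across and 27 mm high, at the far edge of the felt. Origin: centre of its underside.

How it is judged:
At the end, for the whole second after the job is handed in: Box within 10 mm of wheel centre, lid seated in it; stone beyond wheel, gap 15-45 mm, x within 20 mm, straight to 0.2 rad; cup under 139 mm from wheel and palette, x within 24 mm of wheel; jar behind palette, gap 15-45 mm, within 20 mm sideways; all upright (0.08 rad), on their supports, at rest (horizontal distance between box and wheel below 0.01 m and z of box in the frame of wheel between 0.024 and 0.032 m and horizontal distance between lid and box below 0.007 m and z of lid in the frame of box between 0.028 and 0.034 m and (y of stone in the frame of wheel between 0.085 and 0.115 m or y of stone in the frame of wheel between -0.115 and -0.085 m) and horizontal distance between stone and palette above 0.28 m and angle between the x axis of stone and the x axis of wheel, either way round below 0.2 rad and x of stone in the frame of wheel between -0.02 and 0.02 m and horizontal distance between cup and wheel below 0.139 m and horizontal distance between cup and palette below 0.139 m and x of cup in the frame of wheel between -0.024 and 0.024 m and x of jar in the frame of palette between 0.066 and 0.096 m and y of jar in the frame of palette between -0.02 and 0.02 m and angle between each of box, lid, stone, cup, jar's own z axis and vertical below 0.08 rad and linear speed of each of box, lid, stone, cup, jar below 0.02 m/s and height (world z) of each of stone, cup, jar below 0.006 m); the robot touches nothing.
It fails at once if the graver is shifted by more than 15 mm (distance of graver from where it was at the start of the episode above 0.015 m).
It fails at once if the pumice is shifted by more than 15 mm (distance of pumice from where it was at the start of the episode above 0.015 m).
It fails at once if the weight is shifted by more than 15 mm (distance of weight from where it was at the start of the episode above 0.015 m).
It also fails if it takes over 128 s, if anything falls off the work surface, if the arm or the gripper's body presses on something with over 40 N, if the wrist force passes 120 N, or if a joint passes its speed limit or range.

## Robot

A 7-joint arm with a two-finger parallel gripper is mounted at the origin on the work surface. World frame = base frame: x ahead of the robot, y to its left, z up, the work surface at z = 0. Lengths are in m, angles in rad, forces in N, time in s.
With the tool pointing down it reaches from about 0.4 to 0.85 m from the base axis. Payload 10.4 kg.
Tool frame: the origin (TCP) lies at the centre of the arm's flange, where the gripper is bolted on; the fingertips stand 182 mm ahead of it and the grasp point (between the pads) lies r.grasp_offset ahead of it (r.grasp_offset is the distance from the TCP to the grasp point, in m); z points along the fingers, y is the line along which they close (so a half turn about z gives the same grasp; the last joint's range is limited). The gripper opens to 87 mm and grips with 3 to 60 N. Pads are 19 mm wide; open, the fingers measure 117 mm over their backs; the gripper's body (75 mm by 190 mm) begins 51 mm behind the grasp point.
Start: joints at [1.149, 0.332, -0.065, 1.46, 0.022, 1.35, -0.088], TCP at [0.243, -0.576, 0.405] pointing down, gripper open.
Joint ranges: [-2.6, 2.6], [-0.5, 2.12], [-1.47, 1.34], [0.16, 2.42], [-1.27, 4.41], [0.06, 2.06], [-2.6, 2.6]. Speed limits (rad/s): [2.22, 2.22, 2.79, 2.79, 3.14, 3.14, 3.14].

## Interface

Orientations are given as a unit quaternion [x, y, z, w].
In Python, from bench import status, vision, job, spotter, r gives the robot as it stands. The module is installed in compiled form; this text tells all that it offers.
- The arm moves only by the tool play_rows, never from a script. Its argument "series" is a list of rows, each a list of 6 numbers: the shift along the tool's x, y, z each as a share of 150 mm, from -1 to 1, then the turn, a rotation vector about the tool's x, y, z each as a share of 30 degrees, from -1 to 1. In form: [[x, y, z, ax, ay, az], ...]. A call has 1 to 5 rows; each row is the pose to reach, as a shift and turn from the pose commanded when the call began, along the tool's axes at that moment; what a row does not reach only later rows make up. A row lasts 1/10 s, in which the tool goes at most 50 mm and 8.59 degrees, less where a joint would pass 70% of its speed; a pose out of reach is approached as far as the arm can. A call with a number of a shift or a turn outside -1 to 1 is refused whole. A call with a gripper value outside its range is refused whole. "fingers" is the opening, from -1 (shut) to 1 (fully open), set as the call begins (left out, the last holds). The fingers move at their own pace and stop on an object; "squeeze" is the grip in N (left out, the last holds). Time passes only in rows, so rows that repeat a pose let the fingers close. It gives the time, the measured TCP pose, the force, the opening and the grip force at its end, in the units of the state.
- status.read_state(): the state, without advancing time (a new reading comes with each control period).
- vision.camera(name): name is "side" or "top"; returns the picture (384x512x3 uint8, blue, green, red); there is no depth.
- vision.calibration(name): a dict with "fx", "fy", "cx", "cy" (pixels), "rvec" (rotation vector, rad) and "tvec" (3), from world to camera coordinates, as OpenCV has them. Camera axes: x right, y down, z forward; pixel columns grow to the right and rows downward; lengths in m; the calibration is good to about 2 mm. A picture is of the moment at which its call begins. calibration takes no time and is no camera call.
- job.close_job(): hands the job in; it is judged then, once.
Trained networks look in the newest picture that a camera, given by its name, has taken for a name from the list of things; names that differ only in an ending like _2 or _b are one class to them, and where a whole thing is asked for, a point or a joint stands for the part that bears it (a point fixed in the world has none). Each returns a list of dicts, best first, with "conf" (0 to 1); they miss things now and then, are a little off and sometimes report something else, mostly with a low value. They report only what shows in the picture. A call takes as long as a camera call.
- spotter.boxes_of(camera, name): "point" ([x, y, z] in m, in world coordinates, good to about 4 mm: the middle of the surface that is visible of it).
- spotter.regions_of(camera, name): "pixels" (384x512 bool, what is visible of it).
The state is a dict: "time": time; "joint_positions": joint angles; "joint_vel": joint speeds; "joint_torque": joint torques, N m; "ee_pos": TCP position; "eef_rot": TCP orientation; "ft_force": force on the tool from outside, world axes, zero at the start; "torque": the same for the moment, N m; "width": finger opening in m; "grip_force": force on a finger pad.
Only numpy, scipy, OpenCV 4.12 (cv2) and the standard library are available. Lean on these libraries where they do the work, as an engineer would, in place of code of your own. Each camera call takes 0.05 s, during which the arm holds its last target. There are 200 camera calls.

## Working session

There is one attempt and no reset: what is moved stays moved. The work goes in short steps, Python scripts to look and compute and a tool call to move; the robot and the scene stay as the last step left them, time stands still between calls to the robot, and variables do not carry over. Pictures are saved under pics/ and viewed, at most 14 in all, crops included, and the job is handed in when it is done.

Besides the shell and the picture viewer there is one more tool, called after "Call:" as name(argument=value, ...), one argument or row to a line, values as JSON. play_rows: Moves the arm, as the interface text tells. Shift numbers are shares of 150 mm and turn numbers shares of 30 degrees, none past 1 either way. Its arguments: {"type":"object","properties":{"series":{"type":"array","items":{"type":"array","items":{"type":"number"}}},"fingers":{"type":"number"},"squeeze":{"type":"number"}},"required":["series"]}

```bash
mkdir -p pics; cat > h.py <<'E'
import numpy as np, cv2
from scipy.spatial.transform import Rotation as R
from bench import status, vision, job, spotter, r
def proj(cam,p):
    c=vision.calibration(cam);K=np.array([[c['fx'],0,c['cx']],[0,c['fy'],c['cy']],[0,0,1.]])
    return cv2.projectPoints(np.float64(p).reshape(-1,1,3),np.float64(c['rvec']),np.float64(c['tvec']),K,None)[0].reshape(-1,2)
def ray(cam,px,z):
    c=vision.calibration(cam);M=R.from_rotvec(np.ravel(c['rvec'])).as_matrix();t=np.ravel(c['tvec'])
    px=np.reshape(px,(-1,2)).astype(float)
    d=np.c_[(px[:,0]-c['cx'])/c['fx'],(px[:,1]-c['cy'])/c['fy'],np.ones(len(px))]@M
    o=-M.T@t
    return o+d*((z-o[2])/d[:,2])[:,None]
E
python3 - <<'E'
from h import *
for c in('top','side'):
    cv2.imwrite(f'pics/{c}0.png',vision.camera(c))
s=status.read_state();print(s['time'],s['ee_pos'],s['eef_rot'],s['width'],r.grasp_offset)
print(R.from_quat(s['eef_rot']).as_matrix().round(3))
H=dict(wheel=.028,palette=.012,box=.036,lid=.012,stone=.024,cup=.055,jar=.056,graver=.01,pumice=.018,weight=.027)
for n,z in H.items():
    b=spotter.boxes_of('top',n)[:2];g=spotter.regions_of('top',n)
    o=[(np.round(x['point'],3).tolist(),round(x['conf'],2)) for x in b]
    if g:
        m=g[0]['pixels'].astype(np.uint8);c=max(cv2.findContours(m,0,2)[0],key=cv2.contourArea)
        w=ray('top',c.reshape(-1,2),z)[:,:2].astype(np.float32)
        q=cv2.minAreaRect(w);print(n,o,round(g[0]['conf'],2),np.round(q[0],3),np.round(q[1],3),round(q[2],1),m.sum())
    else: print(n,o)
E
```

```text
0.1 [ 0.24267155 -0.57583914  0.40403693] [ 9.80180554e-01  1.98105240e-01 -1.39437255e-04 -6.13212844e-04] 0.08720729840579872 0.1635
[[ 0.922  0.388 -0.001]
 [ 0.388 -0.922  0.001]
 [-0.    -0.001 -1.   ]]
wheel [] 0.81 [0.574 0.124] [0.097 0.098] 46.5 1534
palette [([0.578, -0.111, 0.012], 0.7)] 0.75 [ 0.575 -0.108] [0.092 0.06 ] 86.1 1031
box [([0.439, -0.303, 0.01], 0.62)] 0.9 [ 0.439 -0.29 ] [0.06  0.076] 1.2 825
lid [([0.465, 0.27, 0.013], 0.9), ([0.44, -0.299, 0.007], 0.19)] 0.68 [0.459 0.272] [0.06  0.063] 1.3 644
stone [([0.44, -0.146, 0.024], 0.73)] 0.83 [ 0.441 -0.142] [0.11  0.044] 0.1 1008
cup [([0.439, -0.001, 0.022], 0.6)] 0.72 [0.443 0.003] [0.053 0.053] 1.2 527
jar [([0.43, 0.145, 0.053], 0.6)] 0.57 [0.429 0.148] [0.037 0.043] 46.4 315
graver [([0.525, 0.403, 0.012], 0.97)] 0.93 [0.551 0.402] [0.152 0.019] 1.3 398
pumice [([0.374, 0.075, 0.017], 0.5), ([0.582, -0.107, 0.011], 0.4)] 0.45 [0.373 0.074] [0.022 0.032] 72.6 141
weight [([0.75, -0.006, 0.013], 0.65)] 0.69 [ 0.745 -0.003] [0.03 0.03] 0.9 159
```

View pics/top0.png

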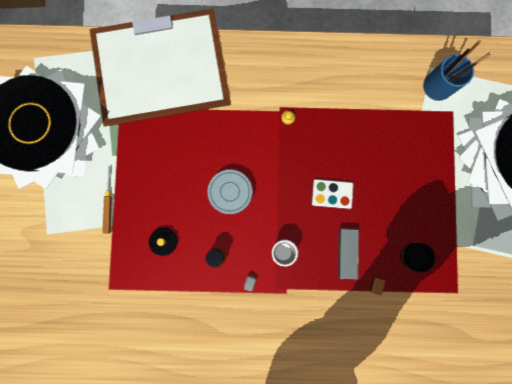

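View pics/side0.png

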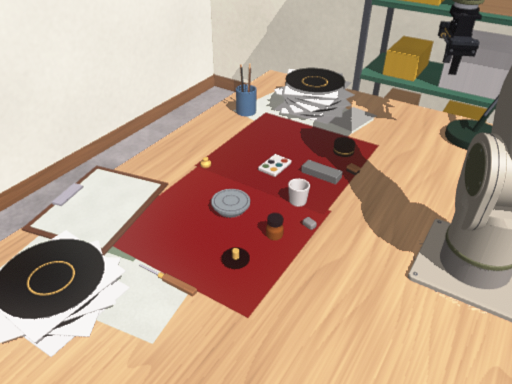

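The top view shows the wheel at px (230,191), palette (332,194), lid (163,241), jar (215,257), cup (285,253), stone (349,254), box (418,257) in shadow, and pumice (250,283). The side view agrees. I'll refine the poses by fitting silhouettes in both cameras.

```bash
cat > fit.py <<'E'
from h import *
from scipy.optimize import minimize
a=np.linspace(0,2*np.pi,40)
circ=lambda r0,z:np.c_[r0*np.cos(a),r0*np.sin(a),0*a+z]
slab=lambda l,w,h:np.array([[i*l/2,j*w/2,k*h] for i in(-1,1) for j in(-1,1) for k in(0,1)])
S=dict(wheel=np.r_[circ(.05,0),circ(.05,.028)],box=np.r_[circ(.032,0),circ(.032,.036)],lid=np.r_[circ(.032,.005),circ(.032,.012)],
 cup=np.r_[circ(.025,0),circ(.028,.055)],jar=np.r_[circ(.021,0),circ(.021,.045),circ(.018,.056)],palette=slab(.06,.09,.012),stone=slab(.11,.04,.024))
def fit(n,x0,base=0,cams=('top','side')):
    ms={}
    for c in cams:
        g=spotter.regions_of(c,n)
        if g: ms[c]=g[0]['pixels'].astype(np.float32)
    def iou(c,p):
        P=S[n]@R.from_euler('z',p[2] if len(p)>2 else 0).as_matrix().T+[p[0],p[1],base]
        h=cv2.convexHull(np.float32(proj(c,P)));m=np.zeros((384,512),np.uint8)
        cv2.fillConvexPoly(m,np.int32(np.round(h*256)),255,cv2.LINE_AA,8);m=m/255.
        return np.minimum(m,ms[c]).sum()/np.maximum(m,ms[c]).sum()
    out={}
    for k in [*[(c,) for c in ms],tuple(ms)]:
        s0=np.array(x0,float);st=[.012,.012,.1][:len(s0)]
        q=minimize(lambda p:-sum(iou(c,p) for c in k),s0,method='Nelder-Mead',options=dict(initial_simplex=np.vstack([s0,s0+np.diag(st)]),xatol=1e-4,fatol=1e-5))
        out['+'.join(k)]=(q.x.round(4).tolist(),round(-q.fun/len(k),3))
    return out
E
python3 - <<'E'
from fit import *
vision.camera('top');vision.camera('side')
for n,p in dict(wheel=(.574,.124),palette=(.575,-.108,0),box=(.439,-.295),lid=(.459,.272),stone=(.441,-.142,0),cup=(.44,0),jar=(.43,.147)).items():
    print(n,fit(n,p))
E
```

```text
wheel {'top': ([0.5742, 0.1241], np.float64(0.943)), 'side': ([0.5867, 0.105], np.float64(0.756)), 'top+side': ([0.5744, 0.1229], np.float64(0.828))}
palette {'top': ([0.576, -0.1084, -0.0056], np.float64(0.842)), 'side': ([0.5777, -0.1157, 0.0204], np.float64(0.844)), 'top+side': ([0.5764, -0.1092, -0.0027], np.float64(0.837))}
box {'top': ([0.4372, -0.2945], np.float64(0.848)), 'side': ([0.4412, -0.3011], np.float64(0.855)), 'top+side': ([0.4394, -0.2971], np.float64(0.848))}
lid {'top': ([0.4591, 0.2727], np.float64(0.896)), 'side': ([0.4595, 0.2704], np.float64(0.9)), 'top+side': ([0.4598, 0.2709], np.float64(0.894))}
stone {'top': ([0.4414, -0.1424, 0.0025], np.float64(0.875)), 'side': ([0.4438, -0.1488, -0.0226], np.float64(0.88)), 'top+side': ([0.4419, -0.1446, 0.0147], np.float64(0.865))}
cup {'top': ([0.4417, 0.0008], np.float64(0.837)), 'side': ([0.4458, -0.0064], np.float64(0.873)), 'top+side': ([0.4432, -0.001], np.float64(0.84))}
jar {'top': ([0.4281, 0.1501], np.float64(0.791))}
```

Call:
play_rows(
  series=[
    [0.96,-0.6,0.33,0,0,0.76],
    [0.96,-0.6,0.33,0,0,0.76],
    [0.96,-0.6,0.33,0,0,0.76],
    [0.96,-0.6,0.33,0,0,0.76],
    [0.96,-0.6,0.33,0,0,0.76],
  ],
  fingers=1,
  squeeze=25,
)

```text
time: 2.4
ee_pos: [0.3435, -0.4332, 0.3543]
eef_rot: [1.0, 0.004, 0.0, -0.001]
ft_force: [-0.6, 0.0, 0.4]
width: 0.0869
grip_force: 0.0
```

Call:
play_rows(
  series=[
    [0.65,-0.93,0.3,0,0,0.01],
    [0.65,-0.93,0.3,0,0,0.01],
    [0.65,-0.93,0.3,0,0,0.01],
    [0.65,-0.93,0.3,0,0,0.01],
    [0.65,-0.93,0.3,0,0,0.01],
  ],
)

```text
time: 2.9
ee_pos: [0.4398, -0.2944, 0.3096]
eef_rot: [1.0, 0.001, -0.0, -0.001]
ft_force: [0.7, 0.1, -0.4]
width: 0.087
grip_force: 0.0
```

```bash
python3 - <<'E'
from fit import *
cv2.imwrite('pics/s1.png',vision.camera('side'))
vision.camera('top')
print(fit('box',(.439,-.297)))
s=status.read_state();print(s['time'],s['ee_pos'],s['joint_vel'].round(3) if hasattr(s['joint_vel'],'round') else s['joint_vel'],R.from_quat(s['eef_rot']).as_matrix().round(3))
E
```

```text
{'top': ([0.4407, -0.2514], np.float64(0.219)), 'side': ([0.4415, -0.3044], np.float64(0.881)), 'top+side': ([0.439, -0.2972], np.float64(0.534))}
3.1 [ 0.43705757 -0.29921887  0.31065632] [ 0.005 -0.002 -0.002 -0.001 -0.001 -0.003 -0.003] [[ 1.    -0.007  0.   ]
 [-0.007 -1.    -0.001]
 [ 0.     0.001 -1.   ]]
```

View pics/s1.png

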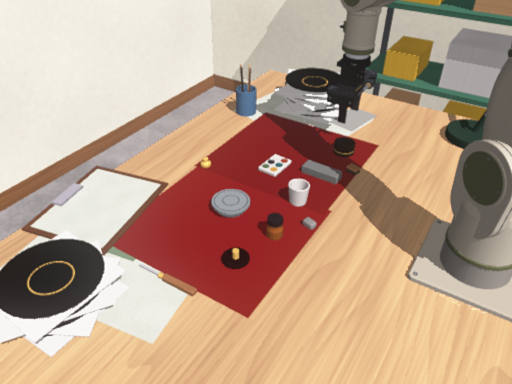

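The gripper is over the box, which sits at px (344,147) in the side view. Next I descend and grasp.

Call:
play_rows(
  series=[
    [0.02,0,0.25,0,0,0],
    [0.02,0,0.5,0,0,0],
    [0.02,0,0.7,0,0,0],
    [0.02,0,0.81,0,0,0],
    [0.02,0,0.81,0,0,0],
  ],
)

```text
time: 3.6
ee_pos: [0.4392, -0.2985, 0.1867]
eef_rot: [1.0, -0.003, -0.002, -0.001]
ft_force: [-0.5, -0.3, 0.8]
width: 0.0872
grip_force: 0.0
```

Call:
play_rows(
  series=[
    [0,0,0,0,0,0],
    [0,0,0,0,0,0],
    [0,0,0,0,0,0],
    [0,0,0,0,0,0],
    [0,0,0,0,0,0],
  ],
  fingers=-1,
  squeeze=20,
)

```text
time: 4.1
ee_pos: [0.4411, -0.2978, 0.1897]
eef_rot: [1.0, -0.002, 0.001, 0.0]
ft_force: [-1.2, 0.2, 6.8]
width: 0.0633
grip_force: 20.0
```

Call:
play_rows(
  series=[
    [0,0,-0.2,0,0,0],
    [0,0,-0.5,0,0,0],
    [0,0,-0.8,0,0,0],
    [0,0,-0.8,0,0,0],
  ],
)

```text
time: 4.5
ee_pos: [0.4424, -0.2982, 0.3151]
eef_rot: [1.0, -0.002, 0.004, 0.003]
ft_force: [1.3, -1.3, -0.8]
width: 0.0633
grip_force: 20.0
```

Call:
play_rows(
  series=[
    [0.1,-0.2,0,0,0,0],
    [0.2,-0.45,0,0,0,0],
    [0.3,-0.7,0,0,0,0],
    [0.3,-0.95,0,0,0,0],
  ],
)

```text
time: 4.9
ee_pos: [0.4875, -0.1533, 0.3085]
eef_rot: [1.0, -0.002, 0.0, -0.0]
ft_force: [0.0, -0.0, -0.7]
width: 0.0635
grip_force: 20.0
```

Call:
play_rows(
  series=[
    [0.1,-0.25,0,0,0,0],
    [0.2,-0.5,0,0,0,0],
    [0.3,-0.75,0,0,0,0],
    [0.3,-0.95,0,0,0,0],
  ],
)

```text
time: 5.3
ee_pos: [0.533, -0.0103, 0.3085]
eef_rot: [1.0, -0.001, 0.0, -0.0]
ft_force: [0.3, 0.3, -0.3]
width: 0.0635
grip_force: 20.0
```

Call:
play_rows(
  series=[
    [0.1,-0.25,0,0,0,0],
    [0.2,-0.5,0,0,0,0],
    [0.3,-0.75,0,0,0,0],
    [0.3,-0.91,0,0,0,0],
    [0.3,-0.91,0,0,0,0],
  ],
)

```text
time: 5.8
ee_pos: [0.577, 0.128, 0.3082]
eef_rot: [1.0, 0.001, -0.0, -0.001]
ft_force: [-0.7, 0.2, -1.0]
width: 0.0633
grip_force: 20.0
```

```bash
python3 - <<'E'
from fit import *
cv2.imwrite('pics/s2.png',vision.camera('side')[120:260,140:340].repeat(3,0).repeat(3,1))
vision.camera('top');vision.camera('top');vision.camera('top')
s=status.read_state();print(s['time'],s['ee_pos'],s['width'],s['eef_rot'])
E
```

```text
6.0 [0.57772558 0.12197209 0.30841245] 0.06317004791806392 [ 9.99995403e-01 -2.98599249e-03 -1.56894404e-04  5.03038968e-04]
```

View pics/s2.png

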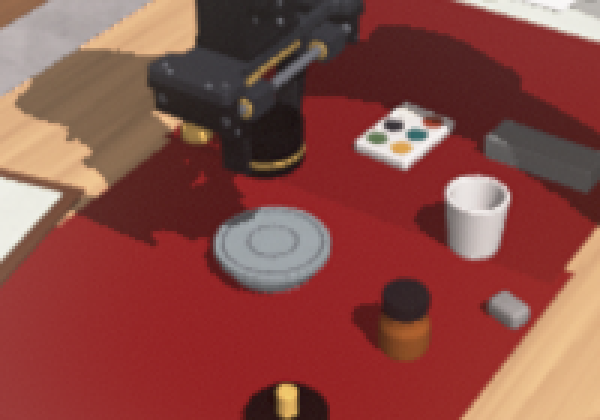

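The box is held level above the wheel, so I lower it.

Call:
play_rows(
  series=[
    [-0.01,-0.01,0.2,0,0,0],
    [-0.01,-0.01,0.4,0,0,0],
    [-0.01,-0.01,0.53,0,0,0],
    [-0.01,-0.01,0.59,0,0,0],
    [-0.01,-0.01,0.6,0,0,0],
  ],
)

```text
time: 6.5
ee_pos: [0.5762, 0.1238, 0.2183]
eef_rot: [1.0, -0.003, -0.0, 0.0]
ft_force: [-0.6, 0.4, -0.8]
width: 0.0633
grip_force: 20.0
```

Call:
play_rows(
  series=[
    [0,0,0,0,0,0],
    [0,0,0,0,0,0],
  ],
)

```text
time: 6.7
ee_pos: [0.5767, 0.1248, 0.2199]
eef_rot: [1.0, -0.002, 0.001, -0.0]
ft_force: [0.7, -0.2, -0.7]
width: 0.0636
grip_force: 20.0
```

Call:
play_rows(
  series=[
    [-0.01,0,0.01,0,0,0],
    [-0.01,0,0.013,0,0,0],
    [-0.01,0,0.013,0,0,0],
  ],
)

```text
time: 7.0
ee_pos: [0.5748, 0.125, 0.2176]
eef_rot: [1.0, -0.002, 0.0, 0.0]
ft_force: [-1.5, -1.0, 6.1]
width: 0.0633
grip_force: 20.0
```

Call:
play_rows(
  series=[
    [0,0,0,0,0,0],
    [0,0,0,0,0,0],
    [0,0,0,0,0,0],
    [0,0,0,0,0,0],
    [0,0,0,0,0,0],
  ],
  fingers=1,
)

```text
time: 7.5
ee_pos: [0.5747, 0.1249, 0.2167]
eef_rot: [1.0, -0.002, -0.0, 0.0]
ft_force: [0.2, 0.1, 0.1]
width: 0.086
grip_force: 0.0
```

Call:
play_rows(
  series=[
    [0,0,-0.15,0,0,0],
    [0,0,-0.4,0,0,0],
    [0,0,-0.6,0,0,0],
    [0,0,-0.6,0,0,0],
  ],
)

```text
time: 7.9
ee_pos: [0.5758, 0.1255, 0.3113]
eef_rot: [1.0, -0.002, 0.003, -0.001]
ft_force: [0.5, -0.0, 0.7]
width: 0.0869
grip_force: 0.0
```

Call:
play_rows(
  series=[
    [-0.15,0.25,0,0,0,0],
    [-0.3,0.5,0,0,0,0],
    [-0.4,0.7,0,0,0,0],
    [-0.45,0.9,0,0,0,0],
    [-0.45,0.9,0,0,0,0],
  ],
)

```text
time: 8.4
ee_pos: [0.5055, -0.0143, 0.3062]
eef_rot: [1.0, -0.005, -0.001, 0.001]
ft_force: [-0.4, 0.8, -0.7]
width: 0.0873
grip_force: 0.0
```

Call:
play_rows(
  series=[
    [-0.15,0.25,0,0,0,0],
    [-0.3,0.5,0,0,0,0],
    [-0.4,0.7,0,0,0,0],
    [-0.45,0.88,0,0,0,0],
    [-0.45,0.88,0,0,0,0],
  ],
)

```text
time: 8.9
ee_pos: [0.4374, -0.1446, 0.3064]
eef_rot: [1.0, -0.005, -0.0, 0.001]
ft_force: [0.0, 0.2, 0.4]
width: 0.0873
grip_force: 0.0
```

```bash
python3 - <<'E'
from fit import *
vision.camera('side');vision.camera('top')
print('box',fit('box',(.575,.124),.028))
print('stone side',fit('stone',(.442,-.145,0),cams=('side',)))
s=status.read_state();print(s['time'],s['ee_pos'],s['width'],s['eef_rot'])
E
```

```text
box {'top': ([0.572, 0.1257], np.float64(0.897)), 'side': ([0.5741, 0.1224], np.float64(0.857)), 'top+side': ([0.5731, 0.1248], np.float64(0.873))}
stone side {'side': ([0.4442, -0.15, -0.0739], np.float64(0.849))}
9.15 [ 0.43901411 -0.14031128  0.30662514] 0.08708182420466981 [ 9.99999287e-01 -1.18081960e-03 -1.76762770e-05 -1.74523577e-04]
```

Call:
play_rows(
  series=[
    [0.03,0.02,0.2,0,0,0],
    [0.03,0.02,0.45,0,0,0],
    [0.03,0.02,0.68,0,0,0],
    [0.03,0.02,0.79,0,0,0],
    [0.03,0.02,0.81,0,0,0],
  ],
)

```text
time: 9.65
ee_pos: [0.4425, -0.1433, 0.1833]
eef_rot: [1.0, -0.001, -0.002, -0.001]
ft_force: [-0.3, 0.5, 0.5]
width: 0.087
grip_force: 0.0
```

Call:
play_rows(
  series=[
    [0,0,0,0,0,0],
    [0,0,0,0,0,0],
    [0,0,0,0,0,0],
    [0,0,0,0,0,0],
    [0,0,0,0,0,0],
  ],
  fingers=-1,
  squeeze=40,
)

```text
time: 10.15
ee_pos: [0.4432, -0.1446, 0.1858]
eef_rot: [1.0, -0.002, 0.0, 0.0]
ft_force: [-0.2, 0.3, -0.1]
width: 0.055
grip_force: 0.0
```

Call:
play_rows(
  series=[
    [0,0,0,0,0,0],
    [0,0,0,0,0,0],
  ],
)

```text
time: 10.35
ee_pos: [0.443, -0.1446, 0.1854]
eef_rot: [1.0, -0.002, 0.0, 0.0]
ft_force: [-0.0, -1.7, 3.4]
width: 0.04
grip_force: 39.9
```

Call:
play_rows(
  series=[
    [0,0,-0.15,0,0,0],
    [0,0,-0.4,0,0,0],
    [0,0,-0.7,0,0,0],
    [0,0,-0.9,0,0,0],
    [0,0,-0.9,0,0,0],
  ],
)

```text
time: 10.85
ee_pos: [0.4441, -0.1447, 0.3242]
eef_rot: [1.0, -0.002, 0.003, 0.001]
ft_force: [0.3, -0.7, -3.8]
width: 0.0398
grip_force: 39.9
```

```bash
python3 - <<'E'
from fit import *
cv2.imwrite('pics/s3.png',vision.camera('side')[60:220,240:400].repeat(3,0).repeat(3,1))
s=status.read_state();print(s['time'],s['ee_pos'],s['width'],s['eef_rot'],s['torque'])
E
```

```text
10.9 [ 0.44330934 -0.14464162  0.32161034] 0.039810619087295676 [ 9.99996126e-01 -2.27578385e-03  1.44679900e-03  6.89496198e-04] [ 0.01153174  0.00847874 -0.00886759]
```

View pics/s3.png

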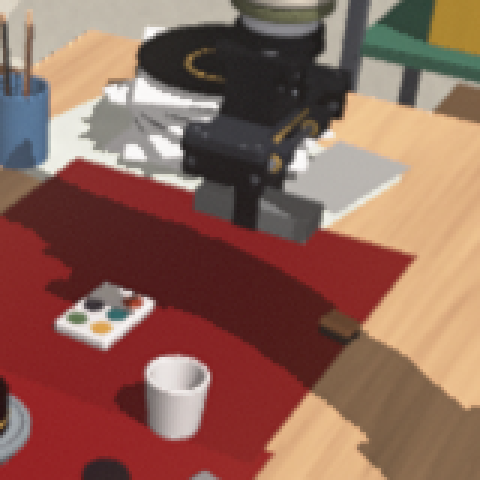

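The stone is gripped level. I carry it to the wheel's left side.

Call:
play_rows(
  series=[
    [0.1,-0.2,0,0,0,0],
    [0.2,-0.45,0,0,0,0],
    [0.3,-0.7,0,0,0,0],
    [0.3,-0.85,0,0,0,0],
  ],
)

```text
time: 11.3
ee_pos: [0.489, -0.0141, 0.3183]
eef_rot: [1.0, -0.001, -0.001, -0.001]
ft_force: [0.7, -0.5, -3.3]
width: 0.0399
grip_force: 39.9
```

Call:
play_rows(
  series=[
    [0.1,-0.2,0,0,0,0],
    [0.2,-0.45,0,0,0,0],
    [0.3,-0.7,0,0,0,0],
    [0.3,-0.85,0,0,0,0],
  ],
)

```text
time: 11.7
ee_pos: [0.5343, 0.113, 0.318]
eef_rot: [1.0, -0.001, -0.001, -0.001]
ft_force: [-0.0, 0.1, -2.1]
width: 0.04
grip_force: 39.9
```

Call:
play_rows(
  series=[
    [0.1,-0.2,0,0,0,0],
    [0.2,-0.45,0,0,0,0],
    [0.28,-0.65,0,0,0,0],
    [0.28,-0.77,0,0,0,0],
    [0.28,-0.77,0,0,0,0],
  ],
)

```text
time: 12.2
ee_pos: [0.5753, 0.2287, 0.3175]
eef_rot: [1.0, 0.0, -0.002, -0.001]
ft_force: [-0.8, 0.3, -4.0]
width: 0.0398
grip_force: 39.9
```

Call:
play_rows(
  series=[
    [0,0,0,0,0,0],
    [0,0,0.2,0,0,0],
    [0,0,0.4,0,0,0],
    [0,0,0.6,0,0,0],
    [0,0,0.6,0,0,0],
  ],
)

```text
time: 12.7
ee_pos: [0.5751, 0.2228, 0.2253]
eef_rot: [1.0, -0.003, -0.004, 0.002]
ft_force: [-0.7, 0.0, -4.3]
width: 0.0395
grip_force: 39.9
```

Call:
play_rows(
  series=[
    [0,-0.01,0.1,0,0,0],
    [0,-0.01,0.2,0,0,0],
    [0,-0.01,0.25,0,0,0],
    [0,-0.01,0.265,0,0,0],
    [0,-0.01,0.265,0,0,0],
  ],
)

```text
time: 13.2
ee_pos: [0.5767, 0.2269, 0.1906]
eef_rot: [1.0, -0.002, 0.0, 0.0]
ft_force: [0.4, -0.1, -4.0]
width: 0.0396
grip_force: 39.9
```

Call:
play_rows(
  series=[
    [0,0,0,0,0,0],
    [0,0,0,0,0,0],
  ],
)

```text
time: 13.4
ee_pos: [0.5769, 0.227, 0.1912]
eef_rot: [1.0, -0.002, 0.001, -0.0]
ft_force: [-0.0, -1.1, -3.0]
width: 0.0396
grip_force: 39.9
```

Call:
play_rows(
  series=[
    [-0.01,0.015,0.015,0,0,0],
    [-0.01,0.015,0.028,0,0,0],
    [-0.01,0.015,0.033,0,0,0],
    [-0.01,0.015,0.033,0,0,0],
  ],
)

```text
time: 13.8
ee_pos: [0.5752, 0.2245, 0.1856]
eef_rot: [1.0, -0.002, 0.0, 0.0]
ft_force: [-0.3, -0.5, -3.2]
width: 0.0398
grip_force: 39.9
```

Call:
play_rows(
  series=[
    [0,0,0.01,0,0,0],
    [0,0,0.01,0,0,0],
  ],
)

```text
time: 14.0
ee_pos: [0.5752, 0.2247, 0.1855]
eef_rot: [1.0, -0.002, 0.0, 0.0]
ft_force: [-6.1, -3.8, 12.2]
width: 0.0395
grip_force: 39.9
```

Call:
play_rows(
  series=[
    [0,0,0,0,0,0],
    [0,0,0,0,0,0],
    [0,0,0,0,0,0],
  ],
  fingers=0.2,
)

```text
time: 14.3
ee_pos: [0.5753, 0.2248, 0.1842]
eef_rot: [1.0, -0.002, 0.0, -0.0]
ft_force: [-0.2, -0.8, -0.2]
width: 0.0506
grip_force: 0.0
```

Call:
play_rows(
  series=[
    [0,0,-0.15,0,0,0],
    [0,0,-0.4,0,0,0],
    [0,0,-0.7,0,0,0],
    [0,0,-0.85,0,0,0],
    [0,0,-0.85,0,0,0],
  ],
)

```text
time: 14.8
ee_pos: [0.576, 0.2254, 0.3157]
eef_rot: [1.0, -0.002, 0.003, -0.001]
ft_force: [0.7, -0.1, -0.7]
width: 0.0521
grip_force: 0.0
```

Call:
play_rows(
  series=[
    [-0.15,0.25,0,0,0,0],
    [-0.3,0.5,0,0,0,0],
    [-0.4,0.7,0,0,0,0],
    [-0.44,0.75,0,0,0,0],
  ],
  fingers=1,
)

```text
time: 15.2
ee_pos: [0.5076, 0.1088, 0.3106]
eef_rot: [1.0, -0.004, -0.001, 0.001]
ft_force: [1.3, -0.4, -0.5]
width: 0.0763
grip_force: 0.0
```

Call:
play_rows(
  series=[
    [-0.15,0.25,0,0,0,0],
    [-0.3,0.5,0,0,0,0],
    [-0.4,0.7,0,0,0,0],
    [-0.44,0.75,0,0,0,0],
    [-0.44,0.75,0,0,0,0],
  ],
)

```text
time: 15.7
ee_pos: [0.4419, -0.0003, 0.3114]
eef_rot: [1.0, -0.003, 0.0, 0.0]
ft_force: [1.3, 0.1, -0.4]
width: 0.0874
grip_force: 0.0
```

```bash
python3 - <<'E'
from fit import *
vision.camera('side');vision.camera('top')
print('stone',fit('stone',(.575,.225,0)))
print('cup side',fit('cup',(.443,-.001),cams=('side',)))
s=status.read_state();print(s['time'],s['ee_pos'],s['width'],s['eef_rot'])
E
```

```text
stone {'top': ([0.574, 0.2262, -0.0261], np.float64(0.866)), 'side': ([0.5766, 0.2219, -0.1117], np.float64(0.826)), 'top+side': ([0.5752, 0.2255, -0.0306], np.float64(0.838))}
cup side {'side': ([0.4457, -0.0066], np.float64(0.857))}
15.95 [0.44269493 0.00157485 0.31150433] 0.08715669064216888 [ 9.99999411e-01 -1.04477627e-03  2.70651643e-05 -2.94330694e-04]
```

Call:
play_rows(
  series=[
    [0,0.015,0.2,0,0,0],
    [0,0.015,0.45,0,0,0],
    [0,0.015,0.65,0,0,0],
    [0,0.015,0.75,0,0,0],
    [0,0.015,0.75,0,0,0],
  ],
)

```text
time: 16.45
ee_pos: [0.4415, -0.0012, 0.1971]
eef_rot: [1.0, -0.001, -0.002, -0.001]
ft_force: [0.4, 0.5, -0.2]
width: 0.0867
grip_force: 0.0
```

Call:
play_rows(
  series=[
    [0,0,0,0,0,0],
    [0,0,0,0,0,0],
    [0,0,0,0,0,0],
    [0,0,0,0,0,0],
    [0,0,0,0,0,0],
  ],
  fingers=-1,
  squeeze=20,
)

```text
time: 16.95
ee_pos: [0.4423, -0.002, 0.1996]
eef_rot: [1.0, -0.002, 0.0, 0.0]
ft_force: [1.1, 0.9, 2.6]
width: 0.0549
grip_force: 12.2
```

Call:
play_rows(
  series=[
    [0,0,-0.1,0,0,0],
    [0,0,-0.3,0,0,0],
    [0,0,-0.5,0,0,0],
    [0,0,-0.5,0,0,0],
  ],
)

```text
time: 17.35
ee_pos: [0.4434, -0.0019, 0.2776]
eef_rot: [1.0, -0.002, 0.003, 0.0]
ft_force: [0.7, 0.4, -0.6]
width: 0.0543
grip_force: 20.4
```

Call:
play_rows(
  series=[
    [0.2,0,0,0,0,0],
    [0.5,-0.02,0,0,0,0],
    [0.8,-0.05,0,0,0,0],
    [0.88,-0.05,0,0,0,0],
    [0.88,-0.05,0,0,0,0],
  ],
)

```text
time: 17.85
ee_pos: [0.5752, 0.005, 0.2727]
eef_rot: [1.0, -0.002, -0.001, -0.0]
ft_force: [-1.3, 0.3, -1.4]
width: 0.0539
grip_force: 20.7
```

Call:
play_rows(
  series=[
    [0,0,0.1,0,0,0],
    [0,0,0.3,0,0,0],
    [0,0,0.43,0,0,0],
    [0,0,0.46,0,0,0],
    [0,0,0.46,0,0,0],
  ],
)

```text
time: 18.35
ee_pos: [0.5731, 0.0048, 0.2042]
eef_rot: [1.0, -0.002, -0.001, 0.0]
ft_force: [0.6, 0.1, -0.9]
width: 0.0543
grip_force: 20.6
```

Call:
play_rows(
  series=[
    [0,0,0,0,0,0],
    [0,0,0,0,0,0],
  ],
)

```text
time: 18.55
ee_pos: [0.5745, 0.0049, 0.2063]
eef_rot: [1.0, -0.002, 0.001, 0.0]
ft_force: [-0.7, 0.2, -1.2]
width: 0.0542
grip_force: 20.5
```

Call:
play_rows(
  series=[
    [0,-0.015,0.02,0,0,0],
    [0,-0.015,0.035,0,0,0],
    [0,-0.015,0.038,0,0,0],
    [0,-0.015,0.038,0,0,0],
  ],
)

```text
time: 18.95
ee_pos: [0.5744, 0.0073, 0.1997]
eef_rot: [1.0, -0.002, 0.0, -0.0]
ft_force: [-0.5, 0.6, 3.0]
width: 0.0538
grip_force: 20.7
```

Call:
play_rows(
  series=[
    [0,0,0,0,0,0],
    [0,0,0,0,0,0],
    [0,0,0,0,0,0],
    [0,0,0,0,0,0],
    [0,0,0,0,0,0],
  ],
  fingers=1,
)

```text
time: 19.45
ee_pos: [0.5741, 0.007, 0.1993]
eef_rot: [1.0, -0.002, -0.0, 0.0]
ft_force: [0.4, -0.2, -0.7]
width: 0.0836
grip_force: 0.0
```

Call:
play_rows(
  series=[
    [0,0,-0.1,0,0,0],
    [0,0,-0.3,0,0,0],
    [0,0,-0.55,0,0,0],
    [0,0,-0.75,0,0,0],
    [0,0,-0.75,0,0,0],
  ],
)

```text
time: 19.95
ee_pos: [0.5754, 0.0076, 0.3177]
eef_rot: [1.0, -0.002, 0.004, 0.0]
ft_force: [0.4, 0.2, -0.1]
width: 0.0869
grip_force: 0.0
```

Call:
play_rows(
  series=[
    [-0.25,-0.25,0,0,0,0],
    [-0.5,-0.5,0,0,0,0],
    [-0.7,-0.7,0,0,0,0],
    [-0.9,-0.9,0,0,0,0],
    [-0.97,-0.94,0,0,0,0],
  ],
)

```text
time: 20.45
ee_pos: [0.4264, 0.1522, 0.3123]
eef_rot: [1.0, 0.001, 0.0, 0.0]
ft_force: [0.2, -1.1, 0.3]
width: 0.087
grip_force: 0.0
```

```bash
python3 - <<'E'
from fit import *
vision.camera('side');vision.camera('top')
print('cup',fit('cup',(.575,.008)))
print('jar',fit('jar',(.428,.149),cams=('side',)), [b['point'] for b in spotter.boxes_of('side','jar')[:1]])
s=status.read_state();print(s['time'],s['ee_pos'],s['width'],s['eef_rot'])
E
```

```text
cup {'top': ([0.5732, 0.0091], np.float64(0.844)), 'side': ([0.5797, 0.0006], np.float64(0.098)), 'top+side': ([0.5732, 0.0097], np.float64(0.47))}
jar {'side': ([0.4305, 0.1443], np.float64(0.902))} [[0.4201, 0.1583, 0.0342]]
20.75 [0.43034213 0.14755936 0.31192531] 0.08712954523944076 [ 9.99994531e-01 -3.30651713e-03  6.52936996e-05 -3.47429706e-05]
```

Call:
play_rows(
  series=[
    [-0.01,0,0.2,0,0,0],
    [-0.01,0,0.45,0,0,0],
    [-0.01,0,0.67,0,0,0],
    [-0.01,0,0.8,0,0,0],
    [-0.01,0,0.8,0,0,0],
  ],
)

```text
time: 21.25
ee_pos: [0.4274, 0.1475, 0.1893]
eef_rot: [1.0, -0.003, -0.003, 0.0]
ft_force: [0.3, -0.9, 0.0]
width: 0.0871
grip_force: 0.0
```

Call:
play_rows(
  series=[
    [0,0,0,0,0,0],
    [0,0,0,0,0,0],
    [0,0,0,0,0,0],
    [0,0,0,0,0,0],
    [0,0,0,0,0,0],
  ],
  fingers=-1,
  squeeze=20,
)

```text
time: 21.75
ee_pos: [0.428, 0.1488, 0.1924]
eef_rot: [1.0, -0.002, 0.0, 0.0]
ft_force: [0.3, -0.3, 0.5]
width: 0.0549
grip_force: 0.0
```

Call:
play_rows(
  series=[
    [0,0,0,0,0,0],
    [0,0,0,0,0,0],
    [0,0,0,0,0,0],
  ],
)

```text
time: 22.05
ee_pos: [0.4278, 0.1488, 0.192]
eef_rot: [1.0, -0.002, 0.0, 0.0]
ft_force: [-0.0, -0.1, 2.4]
width: 0.0412
grip_force: 20.0
```

Call:
play_rows(
  series=[
    [0,0,-0.1,0,0,0],
    [0,0,-0.3,0,0,0],
    [0,0,-0.55,0,0,0],
    [0,0,-0.8,0,0,0],
    [0,0,-0.8,0,0,0],
  ],
)

```text
time: 22.55
ee_pos: [0.429, 0.1496, 0.3162]
eef_rot: [1.0, -0.002, 0.004, -0.001]
ft_force: [0.4, -0.1, -0.8]
width: 0.0411
grip_force: 20.0
```

Call:
play_rows(
  series=[
    [0.15,0.2,0,0,0,0],
    [0.35,0.4,0,0,0,0],
    [0.55,0.6,0,0,0,0],
    [0.75,0.85,0,0,0,0],
    [0.75,0.85,0,0,0,0],
  ],
)

```text
time: 23.05
ee_pos: [0.5421, 0.0145, 0.3103]
eef_rot: [1.0, -0.006, -0.0, 0.001]
ft_force: [-0.7, 0.1, -1.9]
width: 0.0408
grip_force: 20.0
```

Call:
play_rows(
  series=[
    [0.15,0.2,0,0,0,0],
    [0.35,0.4,0,0,0,0],
    [0.55,0.6,0,0,0,0],
    [0.77,0.86,0,0,0,0],
    [0.77,0.86,0,0,0,0],
  ],
)

```text
time: 23.55
ee_pos: [0.6563, -0.1155, 0.3091]
eef_rot: [1.0, -0.006, -0.001, 0.001]
ft_force: [-1.3, -0.7, -1.3]
width: 0.0412
grip_force: 20.0
```

Call:
play_rows(
  series=[
    [0,0,0.2,0,0,0],
    [0,0,0.4,0,0,0],
    [0,0,0.6,0,0,0],
    [0,0,0.7,0,0,0],
    [0,0,0.7,0,0,0],
  ],
)

```text
time: 24.05
ee_pos: [0.6536, -0.1086, 0.2039]
eef_rot: [1.0, -0.002, -0.002, -0.0]
ft_force: [-0.7, 0.4, -0.2]
width: 0.0415
grip_force: 20.0
```

Call:
play_rows(
  series=[
    [0,0,0,0,0,0],
    [0,0,0,0,0,0],
  ],
)

```text
time: 24.25
ee_pos: [0.6554, -0.1087, 0.2087]
eef_rot: [1.0, -0.002, 0.001, 0.0]
ft_force: [0.2, -0.3, -0.6]
width: 0.0411
grip_force: 20.0
```

Call:
play_rows(
  series=[
    [0.01,0,0.05,0,0,0],
    [0.01,0,0.08,0,0,0],
    [0.01,0,0.095,0,0,0],
    [0.01,0,0.095,0,0,0],
  ],
)

```text
time: 24.65
ee_pos: [0.6561, -0.1087, 0.1925]
eef_rot: [1.0, -0.002, -0.0, 0.0]
ft_force: [-0.4, 0.3, -1.6]
width: 0.0416
grip_force: 20.0
```

Call:
play_rows(
  series=[
    [0,0,0,0,0,0],
    [0,0,0,0,0,0],
  ],
)

```text
time: 24.85
ee_pos: [0.6562, -0.1088, 0.1927]
eef_rot: [1.0, -0.002, 0.0, 0.0]
ft_force: [-0.2, -0.4, -1.7]
width: 0.0413
grip_force: 20.0
```

Call:
play_rows(
  series=[
    [0,0,0.01,0,0,0],
    [0,0,0.01,0,0,0],
  ],
)

```text
time: 25.05
ee_pos: [0.6563, -0.1087, 0.1921]
eef_rot: [1.0, -0.002, 0.0, 0.0]
ft_force: [-3.0, 0.1, 6.4]
width: 0.0411
grip_force: 20.0
```

Call:
play_rows(
  series=[
    [0,0,0,0,0,0],
    [0,0,0,0,0,0],
    [0,0,0,0,0,0],
    [0,0,0,0,0,0],
    [0,0,0,0,0,0],
  ],
  fingers=1,
)

```text
time: 25.55
ee_pos: [0.6562, -0.1088, 0.1911]
eef_rot: [1.0, -0.002, -0.0, 0.0]
ft_force: [-0.2, 0.7, 0.4]
width: 0.0731
grip_force: 0.0
```

Call:
play_rows(
  series=[
    [0,0,-0.1,0,0,0],
    [0,0,-0.3,0,0,0],
    [0,0,-0.55,0,0,0],
    [0,0,-0.8,0,0,0],
    [0,0,-0.8,0,0,0],
  ],
)

```text
time: 26.05
ee_pos: [0.6576, -0.1085, 0.3187]
eef_rot: [1.0, -0.002, 0.005, 0.001]
ft_force: [0.4, -0.1, 0.3]
width: 0.0872
grip_force: 0.0
```

Call:
play_rows(
  series=[
    [-0.1,-0.2,0,0,0,0],
    [-0.2,-0.45,0,0,0,0],
    [-0.3,-0.7,0,0,0,0],
    [-0.44,-0.85,0,0,0,0],
  ],
  fingers=0.3,
)

```text
time: 26.45
ee_pos: [0.59, 0.0225, 0.3121]
eef_rot: [1.0, -0.001, 0.001, -0.001]
ft_force: [0.1, 0.6, 0.2]
width: 0.0626
grip_force: 0.0
```

Call:
play_rows(
  series=[
    [-0.1,-0.2,0,0,0,0],
    [-0.2,-0.45,0,0,0,0],
    [-0.3,-0.7,0,0,0,0],
    [-0.44,-0.85,0,0,0,0],
  ],
)

```text
time: 26.85
ee_pos: [0.5243, 0.1499, 0.3121]
eef_rot: [1.0, -0.001, 0.001, -0.001]
ft_force: [0.5, 0.0, 0.2]
width: 0.0566
grip_force: 0.0
```

Call:
play_rows(
  series=[
    [-0.1,-0.2,0,0,0,0],
    [-0.2,-0.45,0,0,0,0],
    [-0.3,-0.7,0,0,0,0],
    [-0.43,-0.83,0,0,0,0],
    [-0.43,-0.83,0,0,0,0],
  ],
)

```text
time: 27.35
ee_pos: [0.4583, 0.2755, 0.3121]
eef_rot: [1.0, 0.001, 0.0, -0.001]
ft_force: [-0.3, 0.1, 0.5]
width: 0.0564
grip_force: 0.0
```

```bash
python3 - <<'E'
from fit import *
cv2.imwrite('pics/s4.png',vision.camera('side')[120:320,140:340].repeat(3,0).repeat(3,1));vision.camera('top')
print('cup',fit('cup',(.575,.008)))
print('jar',fit('jar',(.656,-.109)))
print('box',fit('box',(.574,.124),.028))
print('lid',fit('lid',(.46,.271)))
s=status.read_state();print(s['time'],s['ee_pos'],s['width'],s['eef_rot'])
E
```

```text
cup {'top': ([0.5731, 0.011], np.float64(0.849)), 'side': ([0.5774, -0.0009], np.float64(0.07)), 'top+side': ([0.5736, 0.0103], np.float64(0.459))}
jar {'top': ([0.6559, -0.1079], np.float64(0.828))}
box {'top': ([0.5716, 0.1257], np.float64(0.898))}
lid {'side': ([0.4612, 0.268], np.float64(0.867))}
27.85 [0.46166194 0.27117685 0.31112732] 0.0565007012483336 [ 9.99996473e-01 -2.65519218e-03  1.83019885e-05  5.29526007e-05]
```

View pics/s4.png

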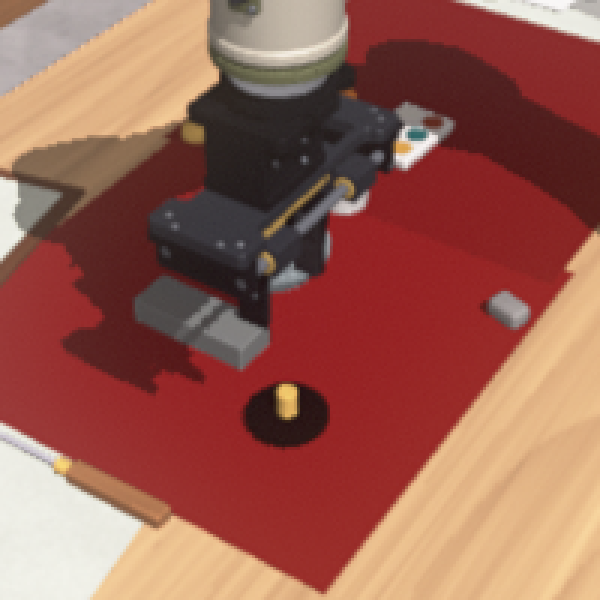

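```bash
python3 - <<'E'
from h import *
def knob(im,cam):
    u=np.array(proj(cam,[.4595,.271,.022])[0]).astype(int)
    h=cv2.cvtColor(im,cv2.COLOR_BGR2HSV);m=cv2.inRange(h,(12,90,90),(35,255,255))
    w=np.zeros_like(m);w[u[1]-14:u[1]+15,u[0]-14:u[0]+15]=1;m=m*w
    ys,xs=np.nonzero(m);return np.array([xs.mean(),ys.mean()]),len(xs)
for f,cam in(('pics/top0.png','top'),('pics/side0.png','side')):
    c,n=knob(cv2.imread(f),cam);print(cam,c,n,ray(cam,c,.032 if cam=='top' else .024))
c,n=knob(vision.camera('side'),'side');print(c,n,ray('side',c,.024));print(status.read_state()['ee_pos'])
E
```

```text
top [160.32727273 241.56363636] 55 [[0.45931783 0.27106634 0.032     ]]
side [235.22222222 253.19753086] 81 [[0.45879434 0.27184859 0.024     ]]
[235.22222222 253.19753086] 81 [[0.45879434 0.27184859 0.024     ]]
[0.46157168 0.27130504 0.31109602]
```

Call:
play_rows(
  series=[
    [-0.015,0,0.2,0,0,0],
    [-0.015,0,0.4,0,0,0],
    [-0.015,0,0.6,0,0,0],
    [-0.015,0,0.72,0,0,0],
    [-0.015,0,0.72,0,0,0],
  ],
)

```text
time: 28.4
ee_pos: [0.4583, 0.2709, 0.2007]
eef_rot: [1.0, -0.002, -0.002, 0.001]
ft_force: [-0.2, -0.5, 0.1]
width: 0.0571
grip_force: 0.0
```

Call:
play_rows(
  series=[
    [0,0,0,0,0,0],
    [0,0,0,0,0,0],
    [0,0,0,0,0,0],
  ],
)

```text
time: 28.7
ee_pos: [0.4595, 0.2719, 0.2043]
eef_rot: [1.0, -0.002, 0.001, -0.0]
ft_force: [-0.1, 1.0, -1.0]
width: 0.0566
grip_force: 0.0
```

Call:
play_rows(
  series=[
    [0,0,0.03,0,0,0],
    [0,0,0.046,0,0,0],
    [0,0,0.046,0,0,0],
  ],
)

```text
time: 29.0
ee_pos: [0.459, 0.2715, 0.1959]
eef_rot: [1.0, -0.002, -0.0, 0.0]
ft_force: [0.7, -0.2, 0.4]
width: 0.0565
grip_force: 0.0
```

Call:
play_rows(
  series=[
    [0,0,0,0,0,0],
    [0,0,0,0,0,0],
    [0,0,0,0,0,0],
    [0,0,0,0,0,0],
    [0,0,0,0,0,0],
  ],
  fingers=-1,
  squeeze=20,
)

```text
time: 29.5
ee_pos: [0.4591, 0.2717, 0.1963]
eef_rot: [1.0, -0.002, 0.0, 0.0]
ft_force: [-0.9, 0.3, 0.1]
width: 0.0245
grip_force: 0.0
```

Call:
play_rows(
  series=[
    [0,0,0,0,0,0],
    [0,0,0,0,0,0],
    [0,0,0,0,0,0],
    [0,0,0,0,0,0],
  ],
)

```text
time: 29.9
ee_pos: [0.4591, 0.2716, 0.1962]
eef_rot: [1.0, -0.002, 0.0, 0.0]
ft_force: [0.4, 0.4, -0.0]
width: 0.0152
grip_force: 20.0
```

Call:
play_rows(
  series=[
    [0,0,-0.1,0,0,0],
    [0,0,-0.3,0,0,0],
    [0,0,-0.55,0,0,0],
    [0,0,-0.8,0,0,0],
    [0,0,-0.8,0,0,0],
  ],
)

```text
time: 30.4
ee_pos: [0.4599, 0.2729, 0.3224]
eef_rot: [1.0, -0.002, 0.004, -0.002]
ft_force: [-0.2, -0.8, -0.1]
width: 0.0151
grip_force: 20.0
```

Call:
play_rows(
  series=[
    [0.2,0.25,0,0,0,0],
    [0.4,0.5,0,0,0,0],
    [0.6,0.75,0,0,0,0],
    [0.76,0.9,0,0,0,0],
    [0.76,0.98,0,0,0,0],
  ],
)

```text
time: 30.9
ee_pos: [0.5747, 0.1206, 0.3163]
eef_rot: [1.0, -0.005, 0.0, 0.0]
ft_force: [-0.6, -0.2, 0.1]
width: 0.0151
grip_force: 20.0
```

Call:
play_rows(
  series=[
    [0,0,0,0,0,0],
    [0,0,0.1,0,0,0],
    [0,0,0.2,0,0,0],
    [0,0,0.3,0,0,0],
    [0,0,0.3,0,0,0],
  ],
)

```text
time: 31.4
ee_pos: [0.5711, 0.1246, 0.2681]
eef_rot: [1.0, -0.001, -0.002, 0.0]
ft_force: [-0.3, -0.6, -0.4]
width: 0.0147
grip_force: 20.0
```

```bash
python3 - <<'E'
from fit import *
for i in range(3): im=vision.camera('side')
cv2.imwrite('pics/s5.png',im[140:260,170:300].repeat(4,0).repeat(4,1))
s=status.read_state();print(s['time'],s['ee_pos'],s['width'],s['eef_rot'],s['torque'])
E
```

```text
31.55 [0.57242539 0.12457504 0.27131043] 0.015136426990848708 [ 9.99998242e-01 -1.87403929e-03  6.29177752e-06 -6.90536642e-05] [ 0.00050307  0.01939565 -0.0580274 ]
```

View pics/s5.png

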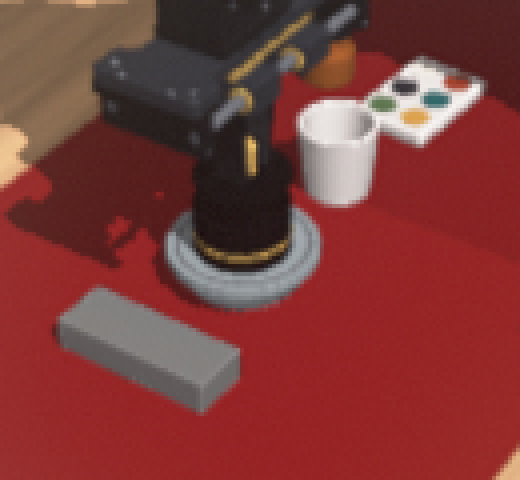

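The lid is level and lined up over the box, at crop (243,185), so I lower it.

Call:
play_rows(
  series=[
    [0,0,0.03,0,0,0],
    [0,0,0.06,0,0,0],
    [0,0,0.08,0,0,0],
    [0,0,0.09,0,0,0],
    [0,0,0.09,0,0,0],
  ],
)

```text
time: 32.05
ee_pos: [0.5724, 0.1241, 0.2575]
eef_rot: [1.0, -0.002, -0.0, 0.0]
ft_force: [0.1, -0.1, -1.9]
width: 0.015
grip_force: 20.0
```

Call:
play_rows(
  series=[
    [0,0,0.005,0,0,0],
    [0,0,0.01,0,0,0],
    [0,0,0.01,0,0,0],
  ],
)

```text
time: 32.35
ee_pos: [0.5724, 0.1241, 0.2562]
eef_rot: [1.0, -0.002, 0.0, 0.0]
ft_force: [-0.5, 0.5, -0.7]
width: 0.0152
grip_force: 20.0
```

Call:
play_rows(
  series=[
    [0,0,0.007,0,0,0],
    [0,0,0.007,0,0,0],
  ],
)

```text
time: 32.55
ee_pos: [0.5725, 0.1242, 0.2553]
eef_rot: [1.0, -0.002, 0.0, 0.0]
ft_force: [0.9, -0.8, -0.1]
width: 0.0156
grip_force: 20.0
```

Call:
play_rows(
  series=[
    [0,0,0,0,0,0],
    [0,0,0,0,0,0],
    [0,0,0,0,0,0],
    [0,0,0,0,0,0],
    [0,0,0,0,0,0],
  ],
  fingers=0.1,
)

```text
time: 33.05
ee_pos: [0.5724, 0.1241, 0.2552]
eef_rot: [1.0, -0.002, 0.0, 0.0]
ft_force: [0.0, 0.0, -0.7]
width: 0.0446
grip_force: 0.0
```

Call:
play_rows(
  series=[
    [0,0,-0.1,0,0,0],
    [0,0,-0.3,0,0,0],
    [0,0,-0.55,0,0,0],
    [0,0,-0.8,0,0,0],
    [0,0,-0.8,0,0,0],
  ],
)

```text
time: 33.55
ee_pos: [0.5733, 0.125, 0.382]
eef_rot: [1.0, -0.002, 0.005, -0.001]
ft_force: [1.4, 0.2, -0.2]
width: 0.0477
grip_force: 0.0
```

Call:
play_rows(
  series=[
    [-0.2,0.2,0,0,0,0],
    [-0.4,0.4,0,0,0,0],
    [-0.5,0.6,0,0,0,0],
    [-0.5,0.9,0,0,0,0],
  ],
)

```text
time: 33.95
ee_pos: [0.4951, -0.0096, 0.3762]
eef_rot: [1.0, -0.0, 0.001, 0.0]
ft_force: [1.0, -0.7, -0.0]
width: 0.0482
grip_force: 0.0
```

Call:
play_rows(
  series=[
    [0,0.25,0,0,0,0],
    [0,0.5,0,0,0,0],
    [0,0.75,0,0,0,0],
    [0,0.95,0,0,0,0],
  ],
)

```text
time: 34.35
ee_pos: [0.4957, -0.1552, 0.3758]
eef_rot: [1.0, -0.003, 0.0, 0.0]
ft_force: [0.4, -0.1, -0.3]
width: 0.0477
grip_force: 0.0
```

Call:
play_rows(
  series=[
    [0,0.25,0,0,0,0],
    [0,0.5,0,0,0,0],
    [0,0.75,0,0,0,0],
    [0,0.95,0,0,0,0],
    [0,0.95,0,0,0,0],
  ],
)

```text
time: 34.85
ee_pos: [0.4942, -0.3001, 0.3753]
eef_rot: [1.0, -0.005, -0.0, 0.001]
ft_force: [-1.2, -0.3, -0.1]
width: 0.0481
grip_force: 0.0
```

```bash
python3 - <<'E'
from fit import *
t=vision.camera('top');s=vision.camera('side')
cv2.imwrite('pics/f_top.png',cv2.resize(t[90:300,90:370],None,fx=2.5,fy=2.5));cv2.imwrite('pics/f_side.png',cv2.resize(s[130:280,160:340],None,fx=3.5,fy=3.5))
for n,p,b in(('wheel',(.574,.124),0),('palette',(.576,-.109,0),0),('cup',(.575,.008),0),('jar',(.656,-.109),0),('stone',(.575,.225,0),0),('lid',(.573,.124),.059),('box',(.573,.124),.028)):print(n,fit(n,p,b))
for n in('graver','pumice','weight'):print(n,[np.round(x['point'],3) for x in spotter.boxes_of('top',n)[:1]])
s=status.read_state();print(s['time'],s['ee_pos'],s['width'])
E
```

```text
wheel {'top': ([0.5747, 0.1237], np.float64(0.461)), 'side': ([0.5853, 0.1071], np.float64(0.385)), 'top+side': ([0.5745, 0.1237], np.float64(0.417))}
palette {'top': ([0.5764, -0.1071, -0.0544], np.float64(0.859)), 'side': ([0.5773, -0.1189, 0.0477], np.float64(0.776)), 'top+side': ([0.576, -0.1102, -0.0476], np.float64(0.804))}
cup {'top': ([0.5732, 0.0097], np.float64(0.86)), 'side': ([0.5794, -0.0004], np.float64(0.809)), 'top+side': ([0.5744, 0.0083], np.float64(0.827))}
jar {'top': ([0.6555, -0.1087], np.float64(0.783)), 'side': ([0.6613, -0.1161], np.float64(0.843)), 'top+side': ([0.657, -0.1111], np.float64(0.81))}
stone {'top': ([0.5744, 0.2258, -0.0193], np.float64(0.917)), 'side': ([0.5767, 0.2224, -0.0857], np.float64(0.847)), 'top+side': ([0.5744, 0.2254, -0.0307], np.float64(0.875))}
lid {'side': ([0.5752, 0.12], np.float64(0.806))}
box {'top': ([0.573, 0.124], np.float64(0.0)), 'side': ([0.5752, 0.1231], np.float64(0.427)), 'top+side': ([0.5752, 0.1231], np.float64(0.214))}
graver [array([0.526, 0.401, 0.012])]
pumice [array([0.374, 0.074, 0.017])]
weight [array([ 0.748, -0.006,  0.011])]
35.8 [ 0.4955882  -0.2955449   0.37520106] 0.047690487330107306
```

View pics/f_top.png

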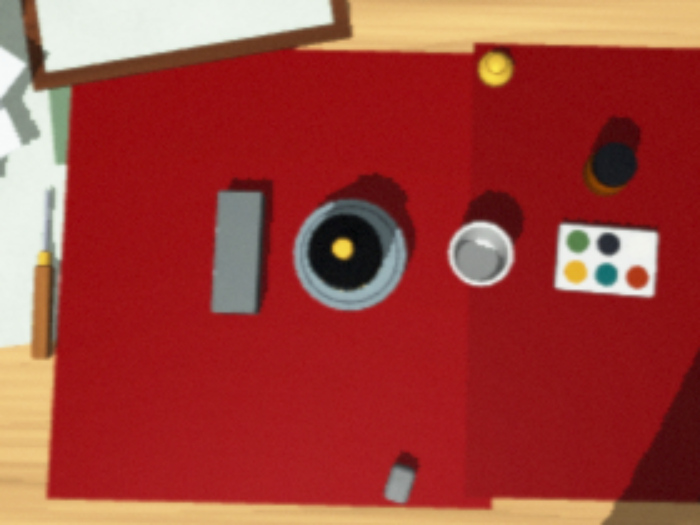

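View pics/f_side.png

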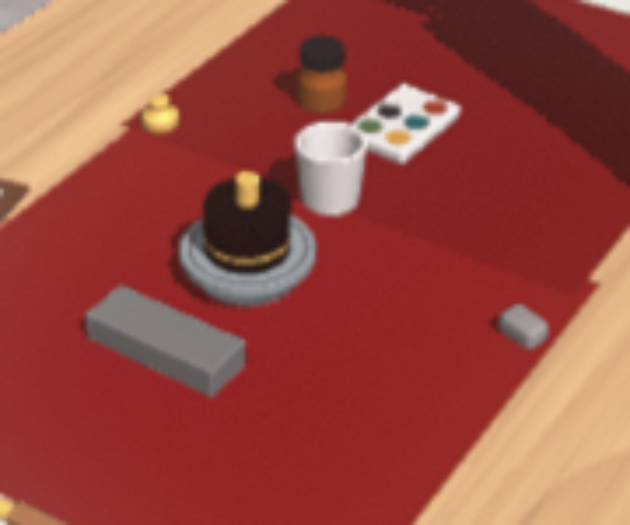

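The final pictures show the lid closed on the box at top crop (345,250), the stone at (238,250), the cup at (480,252) and the jar behind the palette at (610,165). The three bystanders have not moved.

```bash
python3 -c "
from bench import job;print(job.close_job())"
```

```text
the job is handed in; nothing more can be done
None
```

I laid out the whole bench and handed the job in at about 36 s of the 128 s allowed; the last camera check put every piece within its tolerance and showed the graver, pumice and weight unmoved, but the hand-in returned no verdict.

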